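Empty the drop-bottom tube hopper into its catch pan

TASK

Slide the empty pan by its orange fin under the tube hopper, straight in until it is home against the black back stop; then push the red lever over the bin so the hinged floor drops and all four tubes fall into the pan. Draw the pan out again and leave it standing flat, centred in the blue tape frame, with all four tubes in it and the other things on the bench left where they are.

Things in the scene. Friction and masses are not known exactly. Their poses are not given: they have to be found in the camera images.
- hopper: Fixed drop-bottom tube hopper: a clear open-topped bin on four aluminium posts. Origin: on the bench, under the bin's middle; z up; +x is the way the pan slides in underneath (roughly to the robot's left). Bin inside 100 (x) x 80 (y), floor 155 above the bench, rim 215. Room beneath: 151 high; 72 once the floor hangs open (a skirt at y = +42 ends 75 above the bench). Stand 156 wide along y.
- hopper_entry (a point): Mid-point of the entry under the hopper, on the bench, at hopper x = -52, y = 0. Posts are 12 square, 215 high, at hopper y = -72 and +72, so 132 between their inner faces is clear between them; the entry pair at x = -46, the rear pair at x = +75. The pan enters here along the hopper's +x.
- hopper_stop (a point): Middle of the near face of the black back stop bar between the rear posts, at hopper x = +69, 23 to 37 above the bench. The pan is home when the end wall at its +x touches this bar; the pan's origin is then at hopper x = +4, y = 0, its axes parallel to the hopper's.
- trapdoor (a joint): The hopper's hinged floor, an aluminium plate 98 x 79 x 4, hinged along the hopper's -y side (y = -40, height 155). 0 = shut, level, resting on the lever's hook; when the hook lets go it falls by its own weight to 1.45 rad, hanging almost straight down, and stays there.
- trapdoor_edge (a point): Middle of the floor plate's free edge (hopper y = +39, height 153, when shut).
- lever (a joint): Release lever on the hopper's +y side (towards the robot base). Pivot parallel to hopper x, at hopper x 0, y +56, height 195. 0 = upright, hooked under the floor; grows to 0.7 rad as the red knob is pushed over the bin, in the hopper's -y direction. The hook lets go at about 0.2 rad; push to 0.4 or more. A light spring (1 to 4 N at the knob) brings it back upright when let go.
- lever_knob (a point): Centre of the red knob at the lever's top: a cylinder of diameter 22, 44 long along the hopper's x, 105 above the pivot, 300 above the bench. Nothing stands within 80 of it at that height; the rim of the bin is 85 lower.
- pan: White catch pan, loose, 0.18 to 0.29 kg. Origin: underside, centre of the open box; z up. Box 130 (x) x 110 (y) x 45 high outside, walls and floor 3. An orange fin handle stands off the -x end: an upright plate 12 thick (y), from x = -65 to -149, from 14 to 70 high. +x is the end that goes in first under the hopper. Slides easily on the bench.
- pan_grip (a point): Place to grip the fin: pan x = -125, y = 0, 50 above the pan's underside; the fin is 12 thick here along the pan's y.
- dock: Square frame of blue tape stuck flat on the bench, 200 x 200 outside, tape 12 wide, under 1 thick: the pan's parking place. Origin: its centre. The fin handle may reach over the tape.
- tube0: Capped white tube with a red cap, diameter 13, 45 long along its x, 12 g or a little more, lying in the hopper at the start. Origin: its centre, on its axis.
- tube1: Capped white tube with a green cap, diameter 13, 45 long along its x, 12 g or a little more, lying in the hopper at the start. Origin: its centre, on its axis.
- tube2: Capped white tube with a yellow cap, diameter 13, 45 long along its x, 12 g or a little more, lying in the hopper at the start. Origin: its centre, on its axis.
- tube3: Capped white tube with a blue cap, diameter 13, 45 long along its x, 12 g or a little more, lying in the hopper at the start. Origin: its centre, on its axis.
- tipbox: Bystander: closed blue tip box with a clear lid, 85 x 122 x 65 high; origin under its centre.
- tuberack: Bystander: green tube rack, 85 x 122 x 50 high; origin under its centre.
- tub: Bystander: labelled tub, diameter 84, 100 high; origin under its centre.
- redlid: Bystander: red round lid lying flat, diameter 80, 14 high; origin under its centre.
- marker: Bystander: marker pen lying on the bench, 120 x 12 x 12 along its x; origin under its centre.
- pipette: Bystander: pipette lying on the bench, about 240 long along its x, 26 high; origin on its underside near the middle.
There are look-alikes about, which are no part of the job. What is shaped like the pan but green, purple or yellow is not meant.

How it is judged:
By the outcome, as a careful person would: the job done as asked, in the order asked, and still so for the second after the job is handed in, with the robot touching nothing.
It also fails if it takes over 72 s, if anything falls off the work surface, if the arm or the gripper's body presses on something with over 40 N, if the wrist force passes 120 N, or if a joint passes its speed limit or range.

ROBOT

A 7-joint arm with a two-finger parallel gripper is mounted at the origin on the work surface. World frame = base frame: x ahead of the robot, y to its left, z up, the work surface at z = 0. Lengths are in m, angles in degrees, forces in N, time in s.
With the tool pointing down it reaches from about 0.425 to 0.875 m from the base axis. Payload 4.7 kg.
Tool frame: the origin (TCP) lies midway between the tips of the shut fingers; the grasp point (between the pads) lies env.grip_point_offset behind it (env.grip_point_offset is the distance from the TCP to the grasp point, in m); z points along the fingers, y is the line along which they close (so a half turn about z gives the same grasp; the last joint's range is limited). The gripper opens to 87 mm and grips with 3 to 60 N. Pads are 19 mm wide; open, the fingers measure 117 mm over their backs; the gripper's body (75 mm by 190 mm) begins 51 mm behind the grasp point.
Start: joints at [65.896, 18.392, -4.016, 83.108, 1.295, 78.541, -3.26], TCP at [0.274, -0.59, 0.223] pointing down, gripper open.
Joint ranges: [-163.93, 163.93], [-17.29, 119.83], [-79.2, 71.16], [3.27, 140.29], [-89.18, 269.18], [5.43, 117.66], [-154.24, 154.24]. Speed limits (degrees/s): [147.25, 147.25, 180, 180, 180, 180, 180].

INTERFACE

Orientations are given as [roll, pitch, yaw] about the fixed x, y, z axes, in that order (R = Rz(yaw) Ry(pitch) Rx(roll)).
In Python, from cell import env gives the robot as it stands.
- The arm moves only by the shell command python3 -m creep 'ROWS' [FORCE]. ROWS is a JSON object of lists of equal length, an entry for each row: "translation": the shift along the tool's x, y, z in units of 0.08 m (1.0 is 0.08 m), a list of three; "turn": the turn, a rotation vector about the tool's x, y, z in units of 180 degrees (1.0 is 180 degrees), a list of three; "grip": the opening, from 0 (shut) to 1 (fully open). In form: {"translation": [[x, y, z], ...], "turn": [[ax, ay, az], ...], "grip": [grip, ...]}. A call has 1 to 5 rows; each row shifts and turns the commanded pose from where the row before left it, along the tool's axes as they then stand; what a row does not reach is not made up. A row lasts 1/8 s, in which the tool goes at most 62.5 mm and 10.7 degrees, less where a joint would pass 70% of its speed; a pose out of reach is approached as far as the arm can. A call with a number of a shift or a turn outside -1 to 1 is refused whole. A call with a gripper value outside its range is refused whole. The fingers move at their own pace and stop on an object; FORCE is the grip in N (left out, the last holds). Time passes only in rows, so rows that do not move let the fingers close. It gives the time, the measured TCP pose, the force, the opening and the grip force at its end, in the units of the state.
- env.get_obs(): the state, without advancing time (a new reading comes with each control period).
- env.read_camera(name): name is "scene" or "top"; returns a dict with "frame" (384x512x3 uint8, red, green, blue), "z_map" (384x512 float32, m along the optical axis (not along the pixel's ray), 0 where there is no reading), "K" (3x3 intrinsics, pixels), "rvec" (rotation vector, rad) and "tvec" (3), from world to camera coordinates, as OpenCV has them. Camera axes: x right, y down, z forward; pixel columns grow to the right and rows downward; lengths in m; the calibration is good to about 2 mm. A picture is of the moment at which its call begins.
- env.sign_off(): hands the job in; it is judged then, once.
The state is a dict: "time_s": time; "qpos": joint angles; "joint_velocities": joint speeds; "effort": joint torques, N m; "tool_pos": TCP position; "tool_rot": TCP orientation; "force": force on the tool from outside, world axes, zero at the start; "wrist_torque": the same for the moment, N m; "grip_width": finger opening in m; "grasp_force": force on a finger pad.
Only numpy, scipy, OpenCV 4.12 (cv2) and the standard library are available. Lean on these libraries where they do the work, as an engineer would, in place of code of your own. Each camera call takes 0.05 s, during which the arm holds its last target. There are 200 camera calls.

## Working session

There is one attempt and no reset: what is moved stays moved. The work goes in short steps, Python scripts to look and compute and a shell command to move; the robot and the scene stay as the last step left them, time stands still between calls to the robot, and variables do not carry over. Pictures are saved under pics/ and viewed, at most 10 in all, crops included, and the job is handed in when it is done.

```bash
mkdir -p pics; ls
python3 - <<'E'
from cell import env
import cv2,numpy as np
for n in("scene","top"):
    c=env.read_camera(n); cv2.imwrite(f"pics/{n}0.png",c["frame"][:,:,::-1]); np.savez(f"{n}0.npz",**c)
    R=cv2.Rodrigues(np.array(c["rvec"]))[0]; print(n,-R.T@np.array(c["tvec"]).ravel(),R[2])
print(env.grip_point_offset,env.get_obs())
E
```

```text
pics
scene [1.2775184  0.27389231 1.25410301] [-0.57738241 -0.22241135 -0.78559706]
top [ 0.27109504 -0.0452126   1.57075325] [ 0.15934373  0.00917874 -0.98718049]
0.0187 {'time_s': 0.1, 'qpos': array([65.89747216, 18.43408243, -4.01627153, 83.16818113,  1.29511027,
       78.53834387, -3.25990256]), 'joint_velocities': array([-0.08358976, -0.22047428, -0.02816701, -0.20548939,  0.01493085,
        0.03775308, -0.01366315]), 'effort': array([-2.69969260e-04, -4.92570555e+01, -4.05662460e-01, -3.13398814e+01,
       -6.41150982e-02,  3.95710382e-02,  9.64681817e-05]), 'tool_pos': array([ 0.27354006, -0.58910978,  0.22157688]), 'tool_rot': array([-1.79904630e+02,  5.21669264e-03,  2.49129544e+01]), 'force': array([-0.11010811,  0.79284748,  0.76226067]), 'wrist_torque': array([-0.0001675 , -0.00248948, -0.01083696]), 'grasp_force': 0.0, 'grip_width': 0.08706525303314797}
```

View pics/scene0.png

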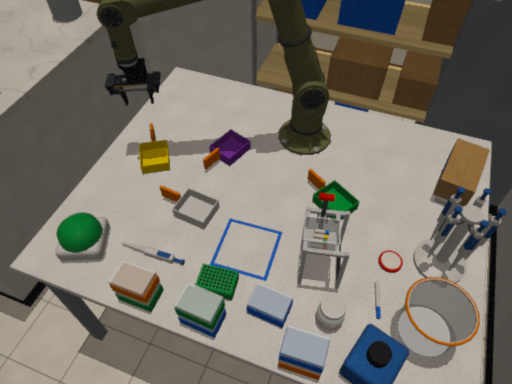

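View pics/top0.png

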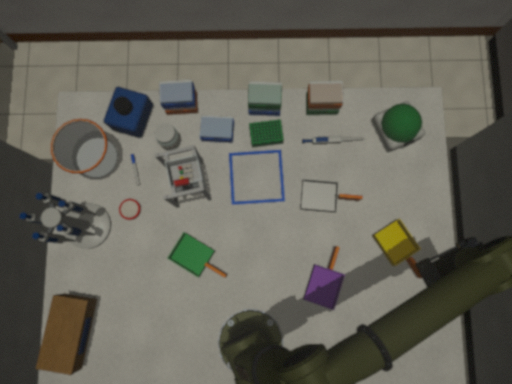

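The pans are white at top(319,196), green (192,254), purple (323,286) and yellow (396,242). The white one is the target, with its fin at (349,197). The dock is at (257,177), and the hopper at (183,178) has its entry facing image-right. Next I'll measure these and take the close crop.

```bash
cat > h.py <<'E'
import cv2,numpy as np
def cloud(c):
    K=c["K"];R=cv2.Rodrigues(np.array(c["rvec"],float))[0];t=np.array(c["tvec"],float).ravel()
    z=c["z_map"];v,u=np.indices(z.shape)
    P=np.stack([(u-K[0,2])/K[0,0]*z,(v-K[1,2])/K[1,1]*z,z],-1)
    W=(P-t)@R; W[z==0]=np.nan
    return W
def hit(c,u,v,h):  # ray to plane z=h
    K=c["K"];R=cv2.Rodrigues(np.array(c["rvec"],float))[0];t=np.array(c["tvec"],float).ravel()
    d=R.T@np.array([(u-K[0,2])/K[0,0],(v-K[1,2])/K[1,1],1.]);o=-R.T@t
    return o+d*(h-o[2])/d[2]
def hsv(c): return cv2.cvtColor(c["frame"],cv2.COLOR_RGB2HSV)
def rect(p):
    r=cv2.minAreaRect((p[:,:2]*1000).astype(np.float32)); return np.round(r[0],1),np.round(r[1],1),round(r[2],1),len(p)
E
python3 - <<'E'
from h import *
c=dict(np.load("top0.npz"));s=dict(np.load("scene0.npz"))
W=cloud(c);H=hsv(c);S=cloud(s);HS=hsv(s)
def box(m,a,b,cc,d): k=np.zeros_like(m);k[cc:d,a:b]=m[cc:d,a:b];return k
w=box(W[...,2]>0.03,296,340,175,216); print("pan top",rect(W[w]),W[w][:,2].max())
f=box((H[...,0]<20)&(H[...,1]>120),335,365,188,206); print("fin",rect(W[f]),np.nanpercentile(W[f][:,2],[10,50,90]))
def blue(H):return (H[...,0]>105)&(H[...,0]<130)&(H[...,1]>120)
d=box(blue(H),225,290,146,210)&(W[...,2]<.01);print("dock",rect(W[d]))
d=box(blue(HS),205,285,215,280)&(S[...,2]<.012);print("dock s",rect(S[d]))
m=box((HS[...,0]<20)&(HS[...,1]>120),155,185,180,205);print("fin s",rect(S[m]))
m=box(S[...,2]>.03,172,220,188,226)&~((HS[...,0]<20)&(HS[...,1]>120));print("pan s",rect(S[m]))
for n,X,h,b in(("top",W,H,(165,205,150,205)),("sc",S,HS,(310,340,185,225))):
    k=box(((h[...,0]<8)|(h[...,0]>172))&(h[...,1]>150)&(X[...,2]>.27),*b);print("knob",n,rect(X[k]),np.nanmedian(X[k][:,2]))
for n,X,b in(("top",W,(150,215,140,215)),("sc",S,(290,360,200,290))):
    k=box((X[...,2]>.195)&(X[...,2]<.225),*b);print("rim",n,rect(X[k]))
a=c["frame"][135:225,140:380,::-1];cv2.imwrite("pics/c1.png",cv2.resize(a,(800,300),interpolation=2))
a=s["frame"][180:290,290:360,::-1];cv2.imwrite("pics/c2.png",cv2.resize(a,None,fx=5,fy=5,interpolation=2))
E
```

```text
pan top (array([ 520.9, -261.2]), array([135.1, 111.8]), 84.2, 196) 0.06770762677967045
fin (array([ 509.7, -363.3]), array([79.3, 12. ]), 84.0, 87) [0.06102735 0.06950648 0.07243898]
dock (array([600.4, -27.6]), array([193.9, 193.1]), 3.1, 232)
dock s (array([598.7, -26.1]), array([199.6, 199.7]), 2.6, 435)
fin s (array([ 512.9, -362.1]), array([82.4, 15.5]), 85.5, 186)
pan s (array([ 520.8, -270.2]), array([161.7, 117.7]), 84.5, 306)
knob top (array([522.4, 196.6]), array([15.5, 38.3]), 4.0, 62) 0.31031365102810193
knob sc (array([528. , 198.1]), array([17.4, 41.8]), 0.1, 92) 0.3080005520325575
rim top (array([574.9, 221.3]), array([159. , 135.4]), 12.3, 728)
rim sc (array([574.4, 223.5]), array([161.3, 134.9]), 12.7, 1006)
```

View pics/c1.png

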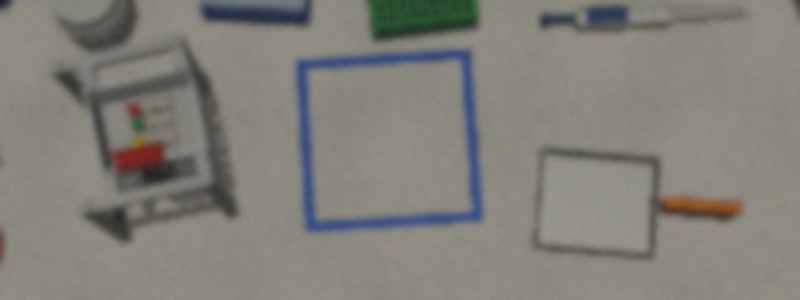

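The crop confirms the white pan with its orange fin pointing right. The hopper's red knob is at the bin's lower side and the tubes are inside. Estimates: pan (0.521,-0.257) yaw 84.3, dock (0.5995,-0.027), hopper origin (0.578,0.208) yaw 102.4. I'll start by turning the tool.

```bash
cat > to.py <<'E'
import sys,numpy as np
from scipy.spatial.transform import Rotation as Ro
from cell import env
o=env.get_obs();p=np.array(o["tool_pos"]);R=Ro.from_euler("xyz",o["tool_rot"],degrees=True)
x,y,z,w=map(float,sys.argv[1:5]);G=Ro.from_euler("xyz",[180,0,w],degrees=True)
d=np.array([x,y,z])-p
print("shift(now axes)",(R.inv().apply(d)/.08).round(3),"shift(after turn)",(G.inv().apply(d)/.08).round(3),"turn",((R.inv()*G).as_rotvec()/np.pi).round(4),"t",o["time_s"],"F",o["force"].round(1),"w",round(o["grip_width"],4))
E
python3 -m creep '{"translation":[[0,0,0],[0,0,0],[0,0,0],[0,0,0],[0,0,0]],"turn":[[0,0,-0.055],[0,0,-0.055],[0,0,-0.055],[0,0,-0.055],[0,0,-0.055]],"grip":[1,1,1,1,1]}'
python3 -m creep '{"translation":[[0,0,0],[0,0,0]],"turn":[[0,0,-0.055],[0,0,0]],"grip":[1,1]}'
python3 to.py .5095 -.3806 .12 84.3
```

```text
time_s: 0.72
tool_pos: [0.2736, -0.5892, 0.2219]
tool_rot: [-180.0, -0.0, 74.7]
force: [0.6, 0.3, -0.3]
grip_width: 0.0871
grasp_force: 0.0
time_s: 0.98
tool_pos: [0.2736, -0.5893, 0.222]
tool_rot: [-180.0, -0.1, 84.2]
force: [0.5, 0.6, -0.3]
grip_width: 0.0868
grasp_force: 0.0
shift(now axes) [2.892 2.671 1.276] shift(after turn) [2.889 2.675 1.275] turn [-0.0001 -0.0003 -0.0005] t 0.975 F [ 0.5  0.6 -0.3] w 0.0868
```

```bash
python3 -m creep '{"translation":[[0.36,0.335,0.1],[0.36,0.335,0.1],[0.36,0.335,0.1],[0.36,0.335,0.15],[0.36,0.335,0.15]],"turn":[[0,0,0],[0,0,0],[0,0,0],[0,0,0],[0,0,0]],"grip":[1,1,1,1,1]}' >/dev/null
python3 -m creep '{"translation":[[0.36,0.335,0.2],[0.36,0.335,0.2],[0.36,0.33,0.2],[0,0,0]],"turn":[[0,0,0],[0,0,0],[0,0,0],[0,0,0]],"grip":[1,1,1,1]}'
python3 to.py .5095 -.3806 .031 84.3
python3 - <<'E'
from h import *
from cell import env
c=env.read_camera("scene");a=c["frame"][130:240,120:260,::-1];cv2.imwrite("pics/g1.png",cv2.resize(a,None,fx=5,fy=5,interpolation=2))
E
```

```text
time_s: 2.1
tool_pos: [0.5119, -0.3765, 0.1247]
tool_rot: [-179.9, -0.2, 84.5]
force: [0.6, -0.1, -0.1]
grip_width: 0.087
grasp_force: 0.0
shift(now axes) [-0.059 -0.024  1.171] shift(after turn) [-0.054 -0.025  1.171] turn [-0.0004 -0.0013  0.0012] t 2.1 F [ 0.6 -0.1 -0.1] w 0.087
```

View pics/g1.png

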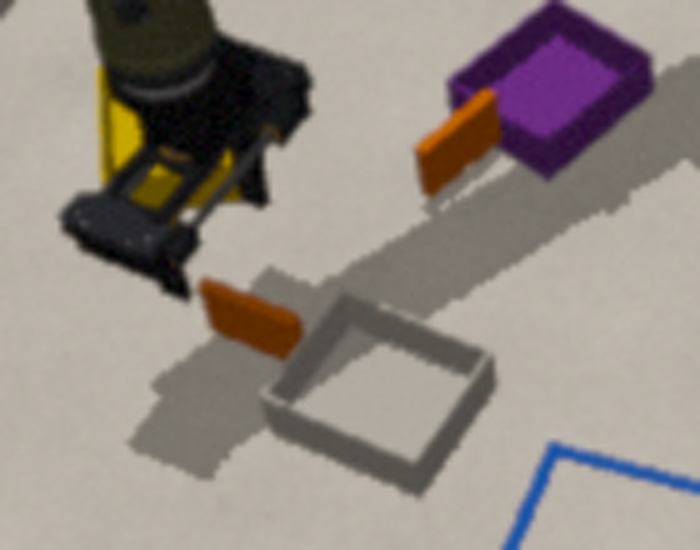

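The open fingers straddle the fin line above its end at (205,290) and clear the yellow pan. I'll descend and grip.

```bash
python3 -m creep '{"translation":[[-0.03,-0.02,0.4],[-0.02,0,0.4],[0,0,0.37],[0,0,0]],"turn":[[0,0,0],[0,0,0],[0,0,0],[0,0,0]],"grip":[1,1,1,1]}'
python3 -m creep '{"translation":[[0,0,0],[0,0,0],[0,0,0],[0,0,0],[0,0,0]],"turn":[[0,0,0],[0,0,0],[0,0,0],[0,0,0],[0,0,0]],"grip":[0,0,0,0,0]}' 35
python3 -m creep '{"translation":[[0,0,0],[0,0,0]],"turn":[[0,0,0],[0,0,0]],"grip":[0,0]}'
python3 to.py .5095 -.3806 .031 84.3
python3 - <<'E'
import numpy as np
o=np.array([.5777,.2082]);a=np.radians(102.4);X=np.array([np.cos(a),np.sin(a)])
for s in(-150,-100,-50,0,4):print("pan x",s,"grip",(o+X*(s-125)/1000).round(4))
E
```

```text
time_s: 2.65
tool_pos: [0.5046, -0.3859, 0.0308]
tool_rot: [-179.7, -0.1, 84.1]
force: [-0.3, 0.3, 0.4]
grip_width: 0.087
grasp_force: 0.0
time_s: 3.28
tool_pos: [0.5076, -0.3854, 0.0332]
tool_rot: [180.0, 0.0, 84.3]
force: [-0.5, -0.1, -0.2]
grip_width: 0.0451
grasp_force: 0.0
time_s: 3.52
tool_pos: [0.5075, -0.3853, 0.0329]
tool_rot: [-180.0, -0.0, 84.3]
force: [-0.3, -0.3, -0.3]
grip_width: 0.0252
grasp_force: 0.0
shift(now axes) [0.06  0.019 0.024] shift(after turn) [0.06  0.019 0.024] turn [-0.     -0.      0.0001] t 3.525 F [-0.3 -0.3 -0.3] w 0.0252
pan x -150 grip [ 0.6368 -0.0604]
pan x -100 grip [ 0.626  -0.0116]
pan x -50 grip [0.6153 0.0373]
pan x 0 grip [0.6045 0.0861]
pan x 4 grip [0.6037 0.09  ]
```

```bash
python3 -m creep '{"translation":[[0,0,0],[0,0,0],[0,0,0],[0,0,0]],"turn":[[0,0,0],[0,0,0],[0,0,0],[0,0,0]],"grip":[0,0,0,0]}'
python3 to.py .6366 -.0653 .0329 102.4
python3 to.py .6366 -.0653 .0329 90
```

```text
time_s: 4.03
tool_pos: [0.5077, -0.3853, 0.0329]
tool_rot: [180.0, 0.0, 84.3]
force: [1.3, -0.0, -1.0]
grip_width: 0.0119
grasp_force: 35.0
shift(now axes) [4.14  1.207 0.   ] shift(after turn) [ 3.56   2.433 -0.   ] turn [ 0.      0.     -0.1005] t 4.025 F [ 1.3 -0.  -1. ] w 0.0119
shift(now axes) [4.14  1.207 0.   ] shift(after turn) [ 4.     1.612 -0.   ] turn [ 0.      0.     -0.0316] t 4.025 F [ 1.3 -0.  -1. ] w 0.0119
```

```bash
python3 -m creep '{"translation":[[0.3,0.08,0],[0.35,0.1,0],[0.35,0.1,0],[0.35,0.1,0],[0.35,0.1,0]],"turn":[[0,0,0],[0,0,0],[0,0,0],[0,0,0],[0,0,0]],"grip":[0,0,0,0,0]}'
python3 -m creep '{"translation":[[0,0,0],[0,0,0],[0,0,0],[0,0,0],[0,0,0]],"turn":[[0,0,-0.025],[0,0,-0.025],[0,0,-0.025],[0,0,-0.0255],[0,0,0]],"grip":[0,0,0,0,0]}'
python3 to.py .6366 -.0653 .0329 102.4
```

```text
time_s: 4.65
tool_pos: [0.5591, -0.2536, 0.0329]
tool_rot: [-180.0, 0.1, 84.3]
force: [0.0, 0.1, -1.3]
grip_width: 0.0122
grasp_force: 35.0
time_s: 5.28
tool_pos: [0.5589, -0.2537, 0.0329]
tool_rot: [-180.0, -0.0, 102.4]
force: [-0.9, 0.3, 0.4]
grip_width: 0.0121
grasp_force: 35.0
shift(now axes) [ 2.093  1.453 -0.   ] shift(after turn) [2.092 1.454 0.   ] turn [-0.0002 -0.0001 -0.0002] t 5.275 F [-0.9  0.3  0.4] w 0.0121
```

```bash
python3 -m creep '{"translation":[[0.4,0.28,0],[0.45,0.31,0],[0.45,0.31,0],[0.45,0.31,0],[0.34,0.24,0]],"turn":[[0,0,0],[0,0,0],[0,0,0],[0,0,0],[0,0,0]],"grip":[0,0,0,0,0]}'
python3 -m creep '{"translation":[[0,0,0],[0,0,0]],"turn":[[0,0,0],[0,0,0]],"grip":[0,0]}' >/dev/null
python3 to.py .6366 -.0653 .0329 102.4
python3 - <<'E'
from h import *
from cell import env
s=env.read_camera("scene");t=env.read_camera("top")
np.savez("s1.npz",**s);np.savez("t1.npz",**t)
a=s["frame"][180:300,200:360,::-1];cv2.imwrite("pics/g2.png",cv2.resize(a,None,fx=5,fy=5,interpolation=2))
W=cloud(t)
# in hopper frame: 
o=np.array([577.7,208.2]);a=np.radians(102.4);X=np.array([np.cos(a),np.sin(a)]);Y=np.array([-X[1],X[0]])
for n,c in(("top",t),("scene",s)):
    W=cloud(c);q=(W[...,:2]*1000-o);hx=q@X;hy=q@Y
    m=(W[...,2]>.03)&(W[...,2]<.052)&(hx>-225)&(hx<-70)&(abs(hy)<80)
    P=np.stack([hx[m],hy[m]],1);print(n,rect(P/1000),P.min(0),P.max(0))
    m=(W[...,2]>.2)&(W[...,2]<.222)&(hx>-70)&(hx<110)&(abs(hy)<110);P=np.stack([hx[m],hy[m]],1);print(" rim",rect(P/1000),P.min(0),P.max(0))
E
```

```text
time_s: 5.9
tool_pos: [0.6368, -0.0639, 0.0329]
tool_rot: [-180.0, 0.0, 102.4]
force: [-0.3, -1.8, 1.3]
grip_width: 0.0117
grasp_force: 35.0
shift(now axes) [ 0.004  0.003 -0.   ] shift(after turn) [ 0.004  0.003 -0.   ] turn [-0.0001 -0.     -0.0002] t 6.15 F [-1.   1.6 -0.7] w 0.0118
top (array([-156.6,    1.7]), array([112.3, 136.1]), 89.9, 187) [-224.65099034  -54.44271886] [-88.52839843  57.90199248]
 rim (array([12.9, -0.5]), array([158. , 134.2]), 90.0, 678) [-54.20692376 -79.46932233] [79.992576   78.55639205]
scene (array([-155.4,    2. ]), array([116.1, 139. ]), 89.9, 303) [-224.96248579  -55.93301749] [-85.89529527  60.14791197]
 rim (array([15.9,  0.2]), array([134.9, 160.1]), 0.4, 910) [-51.68799086 -79.65066472] [83.76043792 80.31681961]
```

View pics/g2.png

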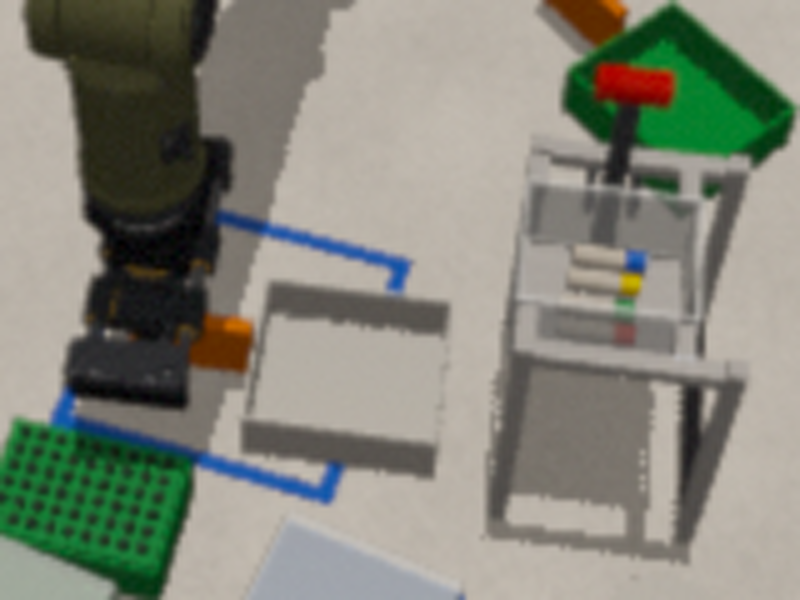

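The pan is square to the entry, with its front edge at about (440,390) in the crop, roughly 2 mm towards hopper +y. I'll correct that and slide it in.

```bash
python3 -m creep '{"translation":[[0.15,0.025,0],[0.25,0,0],[0.25,0,0],[0.25,0,0],[0.25,0,0]],"turn":[[0,0,0],[0,0,0],[0,0,0],[0,0,0],[0,0,0]],"grip":[0,0,0,0,0]}'
python3 -m creep '{"translation":[[0.25,0,0],[0.22,0,0],[0.15,0,0],[0,0,0]],"turn":[[0,0,0],[0,0,0],[0,0,0],[0,0,0]],"grip":[0,0,0,0]}'
python3 -m creep '{"translation":[[0.04,0,0],[0.04,0,0],[0.03,0,0]],"turn":[[0,0,0],[0,0,0],[0,0,0]],"grip":[0,0,0]}'
python3 to.py .6037 .09 .0329 102.4
```

```text
time_s: 6.88
tool_pos: [0.6182, 0.0266, 0.0329]
tool_rot: [-180.0, -0.0, 102.5]
force: [0.2, -1.3, -1.8]
grip_width: 0.0115
grasp_force: 35.0
time_s: 7.38
tool_pos: [0.6077, 0.0751, 0.0329]
tool_rot: [-180.0, -0.1, 102.5]
force: [-0.9, 0.5, 0.3]
grip_width: 0.0115
grasp_force: 35.0
time_s: 7.75
tool_pos: [0.6065, 0.0811, 0.0329]
tool_rot: [180.0, 0.0, 102.3]
force: [0.7, -0.4, -0.2]
grip_width: 0.0118
grasp_force: 35.0
shift(now axes) [ 0.116 -0.01   0.   ] shift(after turn) [ 0.116 -0.01   0.   ] turn [ 0.      0.0002 -0.0003] t 7.75 F [ 0.7 -0.4 -0.2] w 0.0118
```

```bash
python3 -m creep '{"translation":[[0.02,0,0],[0.02,0,0],[0,0,0]],"turn":[[0,0,0],[0,0,0],[0,0,0]],"grip":[0,0,0]}'|sed -n '2p;4p'
python3 -m creep '{"translation":[[0.02,0,0],[0.02,0,0],[0,0,0]],"turn":[[0,0,0],[0,0,0],[0,0,0]],"grip":[0,0,0]}'|sed -n '2p;4p'
python3 - <<'E'
from h import *
from cell import env
s=env.read_camera("scene")
a=s["frame"][180:300,240:380,::-1];cv2.imwrite("pics/g3.png",cv2.resize(a,None,fx=5,fy=5,interpolation=2))
E
```

```text
tool_pos: [0.6055, 0.0851, 0.0329]
force: [-0.4, -0.5, -1.4]
tool_pos: [0.6049, 0.0883, 0.0329]
force: [0.4, 0.4, -0.3]
```

View pics/g3.png

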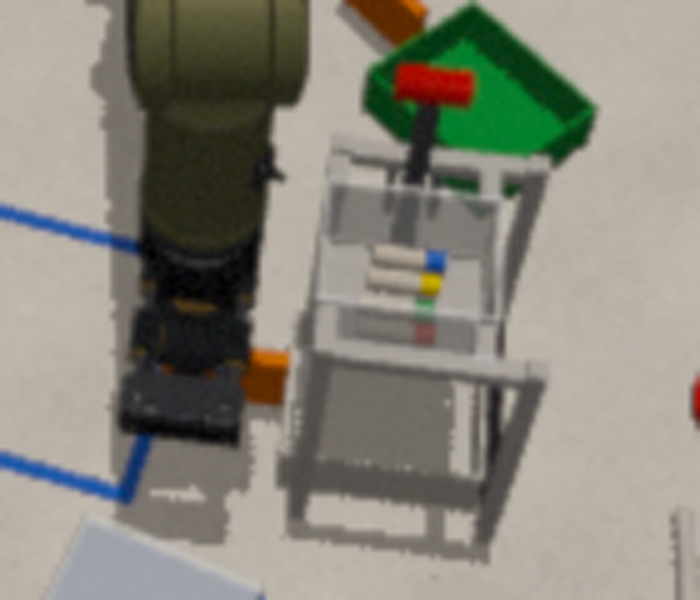

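The pan is inside the entry, with its right end near (470,490). There's no contact force yet, so I'll keep creeping forward.

```bash
python3 -m creep '{"translation":[[0.02,0,0],[0,0,0]],"turn":[[0,0,0],[0,0,0]],"grip":[0,0]}'|sed -n '2p;4p'
python3 -m creep '{"translation":[[0.02,0,0],[0,0,0]],"turn":[[0,0,0],[0,0,0]],"grip":[0,0]}'|sed -n '2p;4p'
python3 -m creep '{"translation":[[0.02,0,0],[0,0,0]],"turn":[[0,0,0],[0,0,0]],"grip":[0,0]}'|sed -n '2,4p'
```

```text
tool_pos: [0.6051, 0.0884, 0.033]
force: [2.4, -3.6, -0.1]
tool_pos: [0.6053, 0.0885, 0.0332]
force: [3.0, -6.6, -0.2]
tool_pos: [0.6054, 0.0887, 0.0333]
tool_rot: [179.9, 0.3, 102.3]
force: [3.4, -8.8, 0.7]
```

Contact: the force rises and the motion stops, so the pan is home. I'll relieve the pressure, release and lift.

```bash
python3 -m creep '{"translation":[[-0.04,0,0],[0,0,0],[0,0,0],[0,0,0],[0,0,0]],"turn":[[0,0,0],[0,0,0],[0,0,0],[0,0,0],[0,0,0]],"grip":[0,0,0.5,0.5,0.5]}'|sed -n '2,5p'
python3 -m creep '{"translation":[[0,0,0],[0,0,-0.2],[0,0,-0.4],[0,0,-0.6],[0,0,-0.6]],"turn":[[0,0,0],[0,0,0],[0,0,0],[0,0,0],[0,0,0]],"grip":[0.5,0.5,0.5,0.5,0.5]}'|sed -n '2,5p'
python3 - <<'E'
import numpy as np
o=np.array([.5777,.2082]);a=np.radians(102.4);X=np.array([np.cos(a),np.sin(a)]);Y=np.array([-X[1],X[0]])
for y in(110,86,56,20):print(y,(o+Y*y/1000).round(4))
E
python3 to.py .4703 .1846 .285 102.4
```

```text
tool_pos: [0.6042, 0.0908, 0.0329]
tool_rot: [-180.0, -0.1, 102.5]
force: [0.1, 0.3, 0.6]
grip_width: 0.0341
tool_pos: [0.6045, 0.0898, 0.1795]
tool_rot: [179.9, -0.0, 102.4]
force: [0.6, -0.2, -0.8]
grip_width: 0.0437
110 [0.4703 0.1846]
86 [0.4937 0.1897]
56 [0.523  0.1962]
20 [0.5582 0.2039]
shift(now axes) [ 1.518 -1.383 -1.32 ] shift(after turn) [ 1.518 -1.384 -1.319] turn [ 0.0003 -0.      0.0001] t 10.55 F [ 0.6 -0.2 -0.8] w 0.0437
```

```bash
python3 -m creep '{"translation":[[0,-0.2,-0.4],[0,-0.4,-0.5],[0,-0.4,-0.52],[0,-0.38,0],[0.4,0,0]],"turn":[[0,0,0],[0,0,0],[0,0,0],[0,0,0],[0,0,0]],"grip":[0.3,0,0,0,0]}'|sed -n '2p;4,5p'
python3 -m creep '{"translation":[[0.5,0,0],[0.5,0,0],[0.12,0,0],[0,0,0.1],[0,0,0]],"turn":[[0,0,0],[0,0,0],[0,0,0],[0,0,0],[0,0,0]],"grip":[0,0,0,0,0]}'|sed -n '2p;4,5p'
python3 to.py .4703 .1846 .277 102.4
python3 - <<'E'
from h import *
from cell import env
s=env.read_camera("scene")
a=s["frame"][140:300,240:400,::-1];cv2.imwrite("pics/g4.png",cv2.resize(a,(600,600),interpolation=2))
E
```

```text
tool_pos: [0.4893, 0.0947, 0.2926]
force: [0.5, 0.8, -0.2]
grip_width: 0.0038
tool_pos: [0.4707, 0.1827, 0.2817]
force: [-0.4, -0.1, 0.7]
grip_width: 0.0004
shift(now axes) [0.024 0.    0.059] shift(after turn) [0.024 0.    0.059] turn [-0.0005  0.0003 -0.0007] t 11.8 F [-0.4 -0.1  0.7] w 0.0004
```

View pics/g4.png

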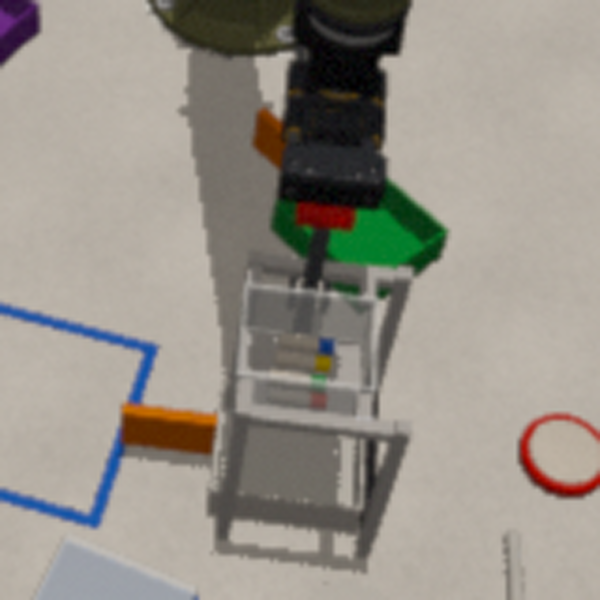

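The gripper is behind the red knob at (325,215), in line with it, and the pan is in place under the hopper with its fin at (170,430). I'll push the lever now.

```bash
python3 -m creep '{"translation":[[0,0.1,0.05],[0,0.1,0],[0,0.1,0],[0,0.1,0],[0,0.1,0]],"turn":[[0,0,0],[0,0,0],[0,0,0],[0,0,0],[0,0,0]],"grip":[0,0,0,0,0]}'|sed -n '2p;4p'
python3 -m creep '{"translation":[[0,0.1,0],[0,0.1,0],[0,0.1,0],[0,0.1,0],[0,0,0]],"turn":[[0,0,0],[0,0,0],[0,0,0],[0,0,0],[0,0,0]],"grip":[0,0,0,0,0]}'|sed -n '2p;4p'
python3 -m creep '{"translation":[[0,0,0],[0,0,0],[0,0,0],[0,0,0]],"turn":[[0,0,0],[0,0,0],[0,0,0],[0,0,0]],"grip":[0,0,0,0]}'|sed -n '2p;4p'
python3 - <<'E'
from h import *
from cell import env
s=env.read_camera("scene");t=env.read_camera("top")
a=s["frame"][160:300,260:370,::-1];b=t["frame"][145:215,150:240,::-1]
cv2.imwrite("pics/g5.png",np.hstack([cv2.resize(a,(400,509),interpolation=2),cv2.resize(b,(400,509),interpolation=2)]))
E
```

```text
tool_pos: [0.5101, 0.1933, 0.2786]
force: [-1.7, -0.6, 1.1]
tool_pos: [0.5411, 0.2001, 0.278]
force: [-2.3, -0.8, -2.7]
tool_pos: [0.5408, 0.2, 0.2785]
force: [-3.2, -0.4, -2.6]
```

View pics/g5.png

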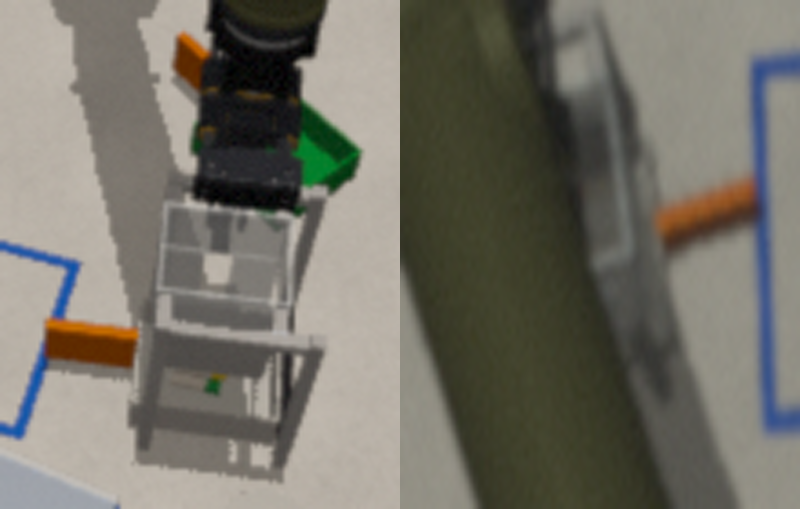

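The floor has dropped and the bin is empty; green and yellow caps show in the pan at (215,383). I'll withdraw and go back to the fin.

```bash
python3 -m creep '{"translation":[[0,-0.2,0],[0,-0.35,0],[0,-0.35,0],[-0.3,0,0],[-0.5,0,0]],"turn":[[0,0,0],[0,0,0],[0,0,0],[0,0,0],[0,0,0]],"grip":[0,0,0,0,0]}'|sed -n '2p;4p'
python3 -m creep '{"translation":[[-0.5,0,0],[-0.2,0.3,0.2],[0,0.4,0.4],[0,0.4,0.5],[0,0.2,0.2]],"turn":[[0,0,0],[0,0,0],[0,0,0],[0,0,0],[0,0,0]],"grip":[0.3,0.6,0.6,0.6,0.6]}'|sed -n '2p;4p'
python3 -m creep '{"translation":[[0,0,0],[0,0,0]],"turn":[[0,0,0],[0,0,0]],"grip":[0.6,0.6]}'|sed -n '2p;4p'
python3 to.py .6045 .0884 .033 102.4
python3 - <<'E'
from h import *
from cell import env
o=np.array([577.7,208.2]);a=np.radians(102.4);X=np.array([np.cos(a),np.sin(a)]);Y=np.array([-X[1],X[0]])
for n in("scene","top"):
    c=env.read_camera(n);W=cloud(c);H=hsv(c);q=W[...,:2]*1000-o;hx=q@X;hy=q@Y
    m=(H[...,0]<20)&(H[...,1]>120)&(hx>-180)&(hx<-40)&(abs(hy)<40)&(W[...,2]>.02)&(W[...,2]<.08)
    print(n,rect(np.stack([hx[m],hy[m]],1)/1000))
E
```

```text
tool_pos: [0.4854, 0.1231, 0.28]
force: [0.4, 0.5, -0.6]
tool_pos: [0.5995, 0.0898, 0.1724]
force: [-0.7, -1.0, 0.3]
tool_pos: [0.5986, 0.0899, 0.1759]
force: [0.4, 0.5, 0.1]
shift(now axes) [-0.034  0.063  1.786] shift(after turn) [-0.034  0.068  1.786] turn [0.0008 0.0001 0.    ] t 15.2 F [0.4 0.5 0.1] w 0.0518
scene (array([-100.9,   -1.8]), array([82. , 15.4]), 1.0, 259)
top (array([0., 0.]), array([0., 0.]), 0.0, 0)
```

```bash
python3 -m creep '{"translation":[[-0.03,0.065,0.2],[0,0,0.4],[0,0,0.5],[0,0,0.45],[0,0,0.23]],"turn":[[0,0,0],[0,0,0],[0,0,0],[0,0,0],[0,0,0]],"grip":[0.6,0.6,0.6,0.6,0.6]}'|sed -n '2p;4p'
python3 -m creep '{"translation":[[0,0,0],[0,0,0],[0,0,0],[0,0,0],[0,0,0]],"turn":[[0,0,0],[0,0,0],[0,0,0],[0,0,0],[0,0,0]],"grip":[0.4,0,0,0,0]}' 35|sed -n '2p;4,6p'
python3 -m creep '{"translation":[[0,0,0],[0,0,0],[0,0,0],[0,0,0]],"turn":[[0,0,0],[0,0,0],[0,0,0],[0,0,0]],"grip":[0,0,0,0]}'|sed -n '2,6p'
```

```text
tool_pos: [0.6022, 0.0878, 0.0296]
force: [0.5, 0.7, -0.4]
tool_pos: [0.6042, 0.0885, 0.0328]
force: [0.6, -0.0, 1.3]
grip_width: 0.0118
grasp_force: 35.0
tool_pos: [0.6042, 0.0884, 0.0326]
tool_rot: [179.9, 0.0, 102.4]
force: [1.4, -1.3, 3.9]
grip_width: 0.0118
grasp_force: 35.0
```

```bash
python3 -m creep '{"translation":[[-0.06,0,0],[-0.12,0,0],[-0.15,0,0],[-0.18,0,0],[-0.2,0,0]],"turn":[[0,0,0],[0,0,0],[0,0,0],[0,0,0],[0,0,0]],"grip":[0,0,0,0,0]}'|sed -n '2p;4p'
python3 -m creep '{"translation":[[-0.2,0,0],[-0.2,0,0],[-0.2,0,0],[-0.2,0,0],[-0.2,0,0]],"turn":[[0,0,0],[0,0,0],[0,0,0],[0,0,0],[0,0,0]],"grip":[0,0,0,0,0]}'|sed -n '2p;4p'
python3 -m creep '{"translation":[[-0.17,0,0],[-0.12,0,0],[-0.06,0,0],[0,0,0]],"turn":[[0,0,0],[0,0,0],[0,0,0],[0,0,0]],"grip":[0,0,0,0]}'|sed -n '2p;4p'
python3 -m creep '{"translation":[[0,0,0],[0,0,0],[0,0,0],[0,0,0],[0,0,0]],"turn":[[0,0,0.013],[0,0,0.0135],[0,0,0.0135],[0,0,0.0133],[0,0,0]],"grip":[0,0,0,0,0]}'|sed -n '2,5p'
python3 to.py .6057 -.1537 .0329 92.8
```

```text
tool_pos: [0.6159, 0.0321, 0.0322]
force: [-1.6, 4.1, 5.2]
tool_pos: [0.6329, -0.0462, 0.0322]
force: [-0.9, 4.9, 5.9]
tool_pos: [0.6388, -0.0746, 0.0321]
force: [-1.2, 3.2, 5.1]
tool_pos: [0.6369, -0.075, 0.0315]
tool_rot: [-179.7, 0.1, 92.8]
force: [-4.2, 1.7, 5.6]
grip_width: 0.0117
shift(now axes) [-0.964 -0.437 -0.013] shift(after turn) [-0.964 -0.438 -0.017] turn [-0.0015  0.0007 -0.0001] t 19.425 F [-4.2  1.7  5.6] w 0.0117
```

```bash
python3 -m creep '{"translation":[[-0.1,-0.05,-0.01],[-0.2,-0.09,0],[-0.2,-0.09,0],[-0.2,-0.09,0],[-0.16,-0.07,0]],"turn":[[0,0,0],[0,0,0],[0,0,0],[0,0,0],[0,0,0]],"grip":[0,0,0,0,0]}'|sed -n '2p;4p'
python3 -m creep '{"translation":[[-0.1,-0.045,0],[0,0,0],[0,0,0]],"turn":[[0,0,0],[0,0,0],[0,0,0]],"grip":[0,0,0]}'|sed -n '2p;4p'
python3 to.py .6057 -.1537 .0329 92.8
cat > m.py <<'E'
from h import *
from cell import env
import sys
o=np.array([599.5,-27.]);a=np.radians(92.8);X=np.array([np.cos(a),np.sin(a)]);Y=np.array([-X[1],X[0]])
ims=[]
for n in("scene","top"):
    c=env.read_camera(n);W=cloud(c);H=hsv(c);q=W[...,:2]*1000-o;hx=q@X;hy=q@Y
    org=(H[...,0]<20)&(H[...,1]>120)
    m=(W[...,2]>.036)&(W[...,2]<.055)&(hx>-75)&(hx<85)&(abs(hy)<80)&~org
    print(n,rect(np.stack([hx[m],hy[m]],1)/1000),[x.round(1) for x in np.percentile(hx[m],[1,99])],[x.round(1) for x in np.percentile(hy[m],[1,99])])
    b=(H[...,0]>105)&(H[...,0]<130)&(H[...,1]>120)&(abs(W[...,2])<.012)&(abs(hx)<115)&(abs(hy)<115)
    print(" tape",rect(np.stack([hx[b],hy[b]],1)/1000))
    f=c["frame"][:,:,::-1];ims.append(cv2.resize(f[200:300,195:305] if n=="scene" else f[140:220,220:308],(400,364),interpolation=2))
cv2.imwrite(sys.argv[1],np.hstack(ims))
E
python3 m.py pics/g6.png
```

```text
tool_pos: [0.6099, -0.1453, 0.0325]
force: [-0.4, 0.2, -2.5]
tool_pos: [0.6081, -0.15, 0.0329]
force: [0.6, 0.3, -1.9]
shift(now axes) [-0.044 -0.032 -0.   ] shift(after turn) [-0.044 -0.032 -0.   ] turn [ 0.     -0.0001  0.0004] t 20.425 F [ 0.6  0.3 -1.9] w 0.0117
scene (array([ 4.5, -1.3]), array([133.5, 113.8]), 0.0, 241) [np.float64(-60.0), np.float64(71.2)] [np.float64(-57.9), np.float64(55.1)]
 tape (array([0.6, 1. ]), array([199.8, 198.9]), 89.7, 408)
top (array([-2.8, -2. ]), array([141.8, 112.7]), 0.1, 150) [np.float64(-64.5), np.float64(68.0)] [np.float64(-57.0), np.float64(53.8)]
 tape (array([-0.7, -1.3]), array([192.6, 195.5]), 0.2, 202)
```

View pics/g6.png

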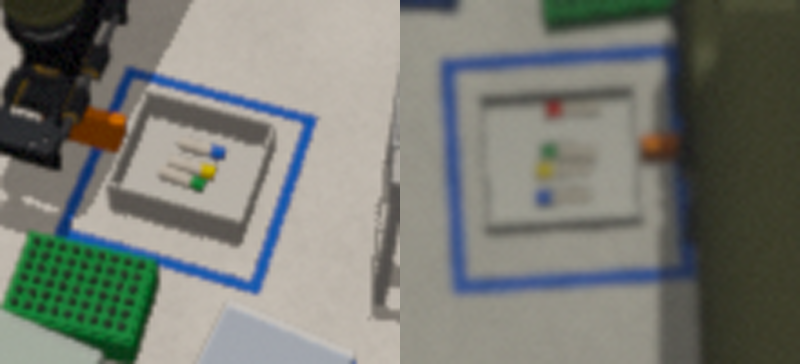

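All four caps are in the pan (top view red (553,108), green (548,150), yellow (545,170), blue (545,197)). The pan is about 4 mm off centre, so I'll trim it, release and lift.

```bash
python3 -m creep '{"translation":[[-0.045,-0.03,0],[0,0,0],[0,0,0]],"turn":[[0,0,0],[0,0,0],[0,0,0]],"grip":[0,0,0]}'|sed -n '2p;4p'
python3 -m creep '{"translation":[[0,0,0],[0,0,0],[0,0,0],[0,0,0],[0,0,0]],"turn":[[0,0,0],[0,0,0],[0,0,0],[0,0,0],[0,0,0]],"grip":[0.5,0.5,0.5,0.5,0.5]}'|sed -n '2p;4,5p'
python3 -m creep '{"translation":[[0,0,-0.2],[0,0,-0.4],[0,0,-0.6],[0,0,-0.6],[0,0,0]],"turn":[[0,0,0],[0,0,0],[0,0,0],[0,0,0],[0,0,0]],"grip":[0.5,0.5,0.5,0.5,0.5]}'|sed -n '1,2p;4,5p'
python3 -m creep '{"translation":[[-0.3,-0.3,0],[-0.5,-0.3,0],[-0.5,-0.2,0],[-0.3,0,0],[0,0,0]],"turn":[[0,0,0],[0,0,0],[0,0,0],[0,0,0],[0,0,0]],"grip":[0.5,0.5,0.5,0.5,0.5]}'|sed -n '1,2p;4,5p'
python3 m.py pics/g7.png
```

```text
tool_pos: [0.6057, -0.1546, 0.0329]
force: [-0.8, 0.6, -2.1]
tool_pos: [0.6058, -0.1546, 0.033]
force: [0.1, -0.2, 0.4]
grip_width: 0.0426
time_s: 22.15
tool_pos: [0.609, -0.1548, 0.1833]
force: [0.1, 0.1, -0.9]
grip_width: 0.0434
time_s: 22.78
tool_pos: [0.5481, -0.287, 0.1766]
force: [0.2, 0.7, -0.3]
grip_width: 0.0433
scene (array([0.3, 1.6]), array([132.5, 116.3]), 0.1, 229) [np.float64(-64.8), np.float64(66.4)] [np.float64(-56.3), np.float64(57.5)]
 tape (array([1.6, 0.7]), array([197.5, 198.5]), 0.1, 406)
top (array([-3.1,  0.5]), array([133.7, 111.3]), 0.2, 144) [np.float64(-68.2), np.float64(63.6)] [np.float64(-55.0), np.float64(56.0)]
 tape (array([-0.8, -1.3]), array([193.1, 194.7]), 0.4, 230)
```

View pics/g7.png

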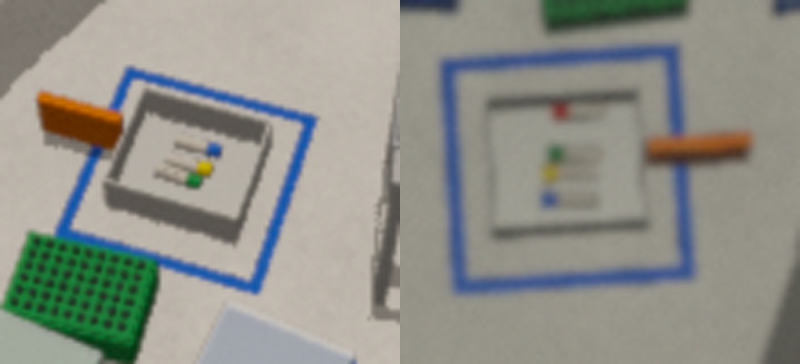

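The pan is flat and centred to about 2 mm, all four tubes are in it, and the gripper is clear. I'll hand it in.

```bash
python3 -c "
from cell import env
print(env.sign_off())"
```

```text
the job is handed in; nothing more can be done
None
```

The job is handed in: all four tubes dropped into the white pan, which now stands flat and centred to about 2 mm in the blue frame, at about 23 s on the robot's clock, with no other bench item touched.

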